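# Run the row of bench pucks home and bolt it in

## Robot

A 6-joint arm with a two-finger parallel gripper is mounted at the origin on a cart in front of the work surface, level with it; the furniture and walls round the work are solid. World frame = base frame: x ahead of the robot, y to its left, z up, the work surface at z = 0. Lengths are in m, angles in degrees, forces in N, time in s.
With the tool pointing down it reaches from about 0.4 to 0.825 m from the base axis. Payload 7 kg.
Tool frame: the origin (TCP) lies on the centre line of the jaws, within the pads' length; the fingertips stand 14 mm ahead of it and the grasp point (between the pads) lies 5 mm behind it; z points along the fingers, y is the line along which they close (so a half turn about z gives the same grasp; the last joint's range is limited). The gripper opens to 88 mm and grips with 3 to 60 N. Pads are 19 mm wide; open, the fingers measure 130 mm over their backs; the gripper's body (78 mm by 193 mm) begins 47 mm behind the grasp point.
Start: joints at [83.027, 20.546, 0.682, 0, -70.136, -16.507], TCP at [0.269, 0.619, 0.241] pointing down, gripper open.
Joint ranges: [-176.03, 176.03], [-82.01, 121.73], [-58.28, 71.71], [-173.87, 95.51], [-174.79, -0.11], [-173.66, 173.66]. Speed limits (degrees/s): [136.94, 136.94, 172.46, 180, 180, 180].

## Interface

Orientations are given as [roll, pitch, yaw] about the fixed x, y, z axes, in that order (R = Rz(yaw) Ry(pitch) Rx(roll)).
In Python, from plant import r gives the robot as it stands.
- The arm moves only by the tool send_rows, never from a script. Its argument "steps" is a list of rows, each an object with "dp": the shift along the tool's x, y, z in mm, a list of three; "roll": the turn about the tool's z in rad; "jaw": the opening in per cent of the stroke, from 0 (shut) to 100 (fully open). In form: [{"dp": [tx, ty, tz], "roll": roll, "jaw": jaw}, ...]. A call has 1 to 5 rows; each row is the pose to reach, as a shift and turn from the pose commanded when the call began, along the tool's axes at that moment; what a row does not reach only later rows make up. A row lasts 1/8 s, in which the tool goes at most 62.5 mm and 10.7 degrees, less where a joint would pass 70% of its speed; a pose out of reach is approached as far as the arm can. A call with a gripper value outside its range is refused whole. The fingers move at their own pace and stop on an object; "newtons" is the grip in N (left out, the last holds). Time passes only in rows, so rows that repeat a pose let the fingers close. It gives the time, the measured TCP pose, the force, the opening and the grip force at its end, in the units of the state.
- r.get_state(): the state, without advancing time (a new reading comes with each control period).
- r.capture(name): name is "side" or "top"; returns a dict with "image" (400x640x3 uint8, blue, green, red), "K" (3x3 intrinsics, pixels), "dist" ([k1, k2, p1, p2, k3] as OpenCV has them; the pictures are not rectified), "rvec" (rotation vector, rad) and "tvec" (3), from world to camera coordinates, as OpenCV has them. Camera axes: x right, y down, z forward; pixel columns grow to the right and rows downward; lengths in m; the calibration is good to about 2 mm. A picture is of the moment at which its call begins. There is no depth.
- r.close_job(): hands the job in; it is judged then, once.
The state is a dict: "time_s": time; "joints": joint angles; "qd": joint speeds; "joint_torque": joint torques, N m; "tcp_pos": TCP position; "eef_rot": TCP orientation; "contact_force": force on the tool from outside, world axes, zero at the start; "moment": the same for the moment, N m; "gripper_width": finger opening in m; "gripper_force": force on a finger pad.
Only numpy, scipy, OpenCV 4.12 (cv2) and the standard library are available. Lean on these libraries where they do the work, as an engineer would, in place of code of your own. Each camera call takes 0.05 s, during which the arm holds its last target. There are 200 camera calls.

## Task

Three bench pucks stand in a touching row in the channel of the wooden storage rack. With the fingertips push on the back of the last puck, so that the whole row slides along the channel together until the first puck is up against the end stop, then push the bolt's knob so that the bolt slides fully across the channel behind the row. Nothing is to be gripped, lifted or dragged from above, and the other things on the bench stay where they are.

Things in the scene. Friction and masses are not known exactly. Their poses are not given: they have to be found in the camera images.
- rack: wooden rack fixed to the bench, 400 mm long (its y), 107 mm wide (its x). Origin: centre of the underside, on the bench top. Its channel runs along y, centred on x = 0: 83 mm wide, floor at z 12 mm, side rails up to z 24 mm, open on top and at the -y end (y = -200 mm), so fingers can go in behind the row. Turned up to 0.3 rad; at yaw 0 its y points to the robot's left and its -x side faces the robot
- stop_face (a point): centre of the end stop's face, which closes the channel's +y end, at rack x 0, y +180 mm, z 26 mm; the stop's top is at z 40 mm. With the row home against it the puck centres are at rack y +141, +63 and -15 mm
- row_puck_1: first puck of the row, nearest the end stop: black rubber-faced disc, 80 mm across, 23 mm thick (touching pucks stand 78 mm centre to centre), 0.06 to 0.13 kg, slides with friction on the channel floor. Origin: centre of the underside, z up
- row_puck_2: middle puck, like the first
- row_puck_3: last puck of the row, at the channel's open end, like the first; push on its back, 39 mm from its centre toward rack -y
- bolt (a joint): steel bolt, a bar 16 mm wide, z 25 to 34 mm, centred on rack y -67 mm, that slides along rack +x over the near rail into the channel; 0 = fully withdrawn, 0.050 m = fully across, at its end of travel. Starts at 0 to 0.010, clear of the pucks. About 1.5 N of friction; stays where it is left. It goes across only when the row is home
- bolt_knob (a point): centre of the upright round knob on the bolt's tail, 18 mm thick, z 35 to 59 mm (this point z 47 mm), at rack x = -112 mm + joint value, y -67 mm; push it toward rack +x from its -x side. Under it a bracket (rack x -128 to -53, y -97 to -37 mm) with steel guides up to z 34 mm; a steel strap over the bolt at rack x -47 mm, up to z 38 mm
- by_turned_knob: bystander: turned wooden drawer knob, 44 mm wide, 48 mm tall, on the robot's side of the rack; leave alone. Origin: centre of the underside
- by_tape_measure: bystander: yellow pocket tape measure, 39x70x64 mm, on the robot's side of the rack; leave alone. Origin: centre of the underside
- by_offcut_1: bystander: hardwood offcut, 42x74x28 mm, beyond the rack; leave alone. Origin: centre of the underside
- by_cork_block: bystander: cork sanding block, 61x110x36 mm, beyond the rack; leave alone. Origin: centre of the underside
Not all that is in view belongs to the job. Leave any red look-alike of the row_puck_2 alone.

How it is judged (in metres and radians):
On the way, in this order (a step that is already met when the one before it is completed fails the run):
1. the row stands together against the end stop, with the bolt still withdrawn (y of each of row_puck_1, row_puck_2, row_puck_3 in the frame of rack above -0.02 m and x of row_puck_1 in the frame of rack between -0.006 and 0.006 m and x of row_puck_2 in the frame of rack between -0.006 and 0.006 m and x of row_puck_3 in the frame of rack between -0.006 and 0.006 m and height (world z) of each of row_puck_1, row_puck_2, row_puck_3 below 0.016 m and angle between each of row_puck_1, row_puck_2, row_puck_3's own z axis and vertical below 0.1 rad and value of joint bolt below 0.02 m), for 0.2 s.
2. the bolt is slid fully across behind the row (y of each of row_puck_1, row_puck_2, row_puck_3 in the frame of rack above -0.02 m and value of joint bolt above 0.045 m), for 0.2 s.
At the end, for the whole second after the job is handed in: All three pucks lie flat in the channel in a row against the end stop (the row within 5 mm of fully home: every centre at rack y above -20 mm, within 6 mm of the channel's centre line), at rest, and the bolt is across the channel, within 5 mm of its full travel (all of step 2 and x of row_puck_1 in the frame of rack between -0.006 and 0.006 m and x of row_puck_2 in the frame of rack between -0.006 and 0.006 m and x of row_puck_3 in the frame of rack between -0.006 and 0.006 m and height (world z) of each of row_puck_1, row_puck_2, row_puck_3 below 0.016 m and angle between each of row_puck_1, row_puck_2, row_puck_3's own z axis and vertical below 0.1 rad and linear speed of each of row_puck_1, row_puck_2, row_puck_3 below 0.01 m/s); the robot touches nothing.
It fails at once if the fingers push on the first or the middle puck instead of the last (contact force between the fingers and row_puck_1 above 1 N or contact force between the fingers and row_puck_2 above 1 N).
It fails at once if the row is pulled apart (a gap of more than 15 mm between neighbours) (distance between row_puck_1 and row_puck_2 above 0.093 m or distance between row_puck_2 and row_puck_3 above 0.093 m).
It fails at once if a puck is lifted (10 mm) or tipped (height (world z) of any of row_puck_1, row_puck_2, row_puck_3 above 0.022 m or angle between any of row_puck_1, row_puck_2, row_puck_3's own z axis and vertical above 0.3 rad).
It fails at once if the last puck or the bolt's knob is gripped, or the puck dragged from on top ((horizontal distance between the grasp point and row_puck_3 below 0.02 m and contact force between the fingers and row_puck_3 above 1 N) or (horizontal distance between the grasp point and bolt_knob below 0.008 m and contact force between the fingers and rack above 1 N)).
It fails at once if a bystander is moved more than 20 mm (distance of any of by_turned_knob, by_tape_measure, by_offcut_1, by_cork_block from where it was at the start of the episode above 0.02 m).
It also fails if it takes over 43 s, if anything falls off the work surface, if the arm or the gripper's body presses on something with over 40 N, if the wrist force passes 120 N, or if a joint passes its speed limit or range.

## Working session

There is one attempt and no reset: what is moved stays moved. The work goes in short steps, Python scripts to look and compute and a tool call to move; the robot and the scene stay as the last step left them, time stands still between calls to the robot, and variables do not carry over. Pictures are saved under pics/ and viewed, at most 10 in all, crops included, and the job is handed in when it is done.

Besides the shell and the picture viewer there is one more tool, called as name(argument=value, ...) on one line, values as JSON. send_rows: Moves the arm, as the interface text tells. Its arguments: {"type":"object","properties":{"steps":{"type":"array","items":{"type":"object","properties":{"dp":{"type":"array","items":{"type":"number"}},"roll":{"type":"number"},"jaw":{"type":"number"}}}},"newtons":{"type":"number"}},"required":["steps"]}

```bash
mkdir -p pics
python3 - <<'E'
from plant import r
import cv2
for n in("top","side"):
    c=r.capture(n); cv2.imwrite(f"pics/{n}0.png",c["image"]); print(n,c["K"],c["dist"],c["rvec"],c["tvec"])
s=r.get_state();print(s["tcp_pos"],s["eef_rot"],s["time_s"],s["gripper_width"])
E
```

```text
top [[449.00581617   0.         317.65234137]
 [  0.         449.00581617 202.70332753]
 [  0.           0.           1.        ]] [-0.07472688  0.          0.          0.          0.        ] [ 2.1305026  -2.17274315  0.13714395] [0.02457523 0.57006206 1.03283187]
side [[489.84728324   0.         328.00864642]
 [  0.         489.84728324 195.9709274 ]
 [  0.           0.           1.        ]] [-0.02545869  0.          0.          0.          0.        ] [ 0.0684782   2.78413672 -1.43681973] [0.54761423 0.0335302  1.1031292 ]
[0.26878338 0.61870868 0.23975055] [ 1.79915923e+02 -6.97001114e-03 -2.34824653e+01] 0.1 0.08760976591514433
```

View pics/top0.png

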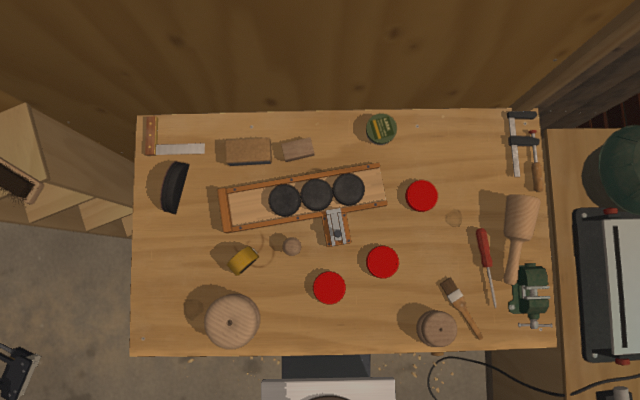

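View pics/side0.png

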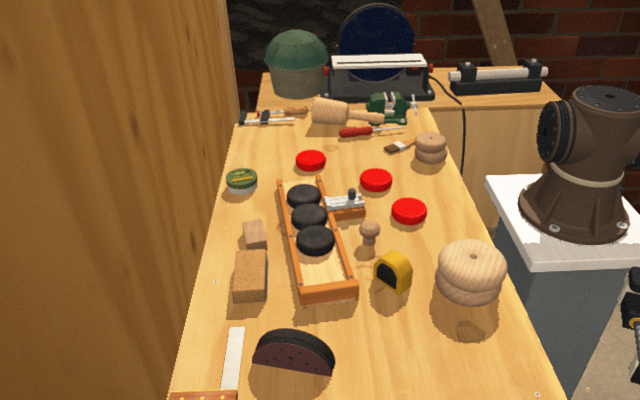

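The top view shows the pucks at about (284,200), (316,194) and (348,189). The end stop is on the left at (225,210), the bolt knob at about (337,234), and red decoys at (421,195), (382,262) and (329,288). The side view agrees, and the area behind the row is clear. Next I measure.

```bash
cat > h.py <<'E'
import numpy as np, cv2
from plant import r
def ray(c,uv,z):
    R=cv2.Rodrigues(np.array(c["rvec"],float))[0];t=np.array(c["tvec"],float).ravel()
    p=cv2.undistortPoints(np.array(uv,float).reshape(-1,1,2),np.array(c["K"]),np.array(c["dist"])).reshape(-1,2)
    d=np.c_[p,np.ones(len(p))]@R; o=-R.T@t
    return o+d*((z-o[2])/d[:,2])[:,None]
def proj(c,P):
    return cv2.projectPoints(np.array(P,float).reshape(-1,1,3),np.array(c["rvec"],float),np.array(c["tvec"],float),np.array(c["K"]),np.array(c["dist"]))[0].reshape(-1,2)
def discs(c,lim=60):
    im=c["image"];m=((im.max(2)<lim)*255).astype('uint8');m[:160]=0;m[250:]=0;m[:,:255]=0;m[:,400:]=0
    return m
E
python3 - <<'E'
from h import *
c=r.capture("top");im=c["image"]
m=discs(c)
m=cv2.morphologyEx(m,cv2.MORPH_OPEN,np.ones((3,3),np.uint8))
d=cv2.distanceTransform(m,cv2.DIST_L2,5)
# peaks = disc centres
e=cv2.morphologyEx((d>0.8*d.max()).astype('uint8'),cv2.MORPH_CLOSE,np.ones((3,3)))
n,l,st,ce=cv2.connectedComponentsWithStats(e)
print(d.max(),ce[1:]);P=ray(c,ce[1:],0.035);print(P)
hsv=cv2.cvtColor(im,cv2.COLOR_BGR2HSV)
for q in[(183,290),(207,222),(165,360),(205,375),(200,245),(180,200),(234,337),(228,334)]:print(q,hsv[q])
v=cv2.resize(im[150:260,205:405],None,fx=4,fy=4,interpolation=cv2.INTER_CUBIC);cv2.imwrite("pics/c1.png",v)
E
```

```text
13.784498 [[282.875 199.75 ]]
[[0.57955608 0.09647428 0.035     ]]
(183, 290) [ 15 126 142]
(207, 222) [ 14 180 139]
(165, 360) [ 15 153  95]
(205, 375) [ 4 30 68]
(200, 245) [ 15 127 166]
(180, 200) [ 16 143 146]
(234, 337) [10 12 64]
(228, 334) [ 18  31 142]
```

View pics/c1.png

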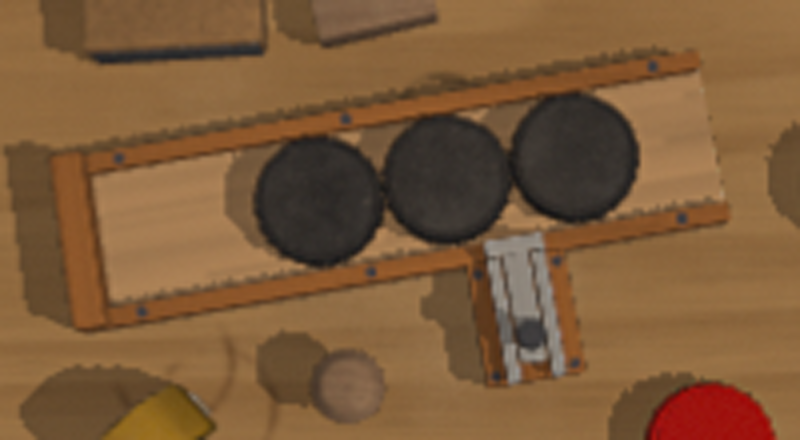

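```bash
cat > m.py <<'E'
from h import *
def measure(lim=75):
    c=r.capture("top");im=c["image"];hsv=cv2.cvtColor(im,cv2.COLOR_BGR2HSV)
    m=((hsv[...,1]<95)&(hsv[...,2]<lim)).astype('uint8');m[:165]=0;m[218:]=0;m[:,:235]=0;m[:,372:]=0
    e=cv2.erode(m,cv2.getStructuringElement(cv2.MORPH_ELLIPSE,(9,9)))
    n,l,st,ce=cv2.connectedComponentsWithStats(e)
    k=[i for i in range(1,n) if st[i,4]>80]
    return c,ce[k],st[k,4]
E
python3 - <<'E'
from m import *
c,ce,a=measure();print(ce,a);P=ray(c,ce,.035);print(P.round(4));print(np.linalg.norm(np.diff(P,axis=0),axis=1))
im=c["image"];hsv=cv2.cvtColor(im,cv2.COLOR_BGR2HSV)
o=((hsv[...,1]>165)&(hsv[...,0]<18)).astype('uint8');o[:155]=0;o[240:]=0;o[:,:212]=0;o[:,392:]=0
# crop-picture readings of outer corners
cr=lambda p:np.array([205+(p[0]+.5)/4-.5,150+(p[1]+.5)/4-.5])
ce=sorted(ce.tolist())
far=[];near=[]
d=np.array(ce[-1])-ce[0]
for u in range(245,372):
    yc=ce[0][1]+(u-ce[0][0])*d[1]/d[0]
    v=np.where(o[:,u])[0]
    f=v[(v<yc-12)&(v>yc-28)];g=v[(v>yc+12)&(v<yc+28)]
    if len(f):far.append((u,f.mean()))
    if len(g) and not 320<u<352:near.append((u,g.mean()))
out=[]
for L in(far,near):
    L=ray(c,L,.024);vx,vy,x0,y0=cv2.fitLine(L[:,:2].astype(np.float32),cv2.DIST_HUBER,0,.01,.01).ravel();out.append((vx,vy,x0,y0));print(len(L),"yaw",np.degrees(np.arctan2(-vx*np.sign(vy),abs(vy))), "x at y=.03", x0+(.03-y0)*vx/vy)
print("corners end",ray(c,[cr((698,50)),cr((729,205))],.024), "stop",ray(c,[cr((52,155)),cr((78,328)),cr((80,153)),cr((106,322))],.04))
print("knob",ray(c,[cr((530,332))],.059))
E
```

```text
[[331.89851767 191.8027366 ]
 [284.48853211 200.01146789]] [877 436]
[[ 0.5964 -0.0213  0.035 ]
 [ 0.5788  0.0926  0.035 ]]
[0.11522703]
127 yaw 8.713564 x at y=.03 0.63750917
94 yaw 8.707 x at y=.03 0.54151994
corners end [[ 0.66932765 -0.1388787   0.024     ]
 [ 0.57333167 -0.15400402  0.024     ]] stop [[0.60958274 0.25274748 0.04      ]
 [0.50543149 0.23624061 0.04      ]
 [0.61043964 0.23582754 0.04      ]
 [0.50869295 0.21956091 0.04      ]]
knob [[ 0.49681943 -0.0304128   0.059     ]]
```

Checks on the measurement:
- **Rack:** yaw is 8.71°. The rail-centre spacing comes out at 95 mm, as it should, and the origin is at about (0.587, 0.049).
- **Knob:** rack x is about -101 mm and y about -65 mm, which is consistent.
- **Row:** puck 1 is at rack y of about 44 mm, so the row must travel about 97 mm.

I'll use closed fingers with tool y across the channel.

```bash
cat > g.py <<'E'
import sys
from h import *
from scipy.spatial.transform import Rotation as Ro
Y=np.radians(8.71);O=np.array([.5866,.049]);A=np.array([[np.cos(Y),-np.sin(Y)],[np.sin(Y),np.cos(Y)]])
def go(x,y,z):
    "tool shift (mm) and roll to rack x,y (m), world tcp z"
    s=r.get_state();p=np.array(s["tcp_pos"]);T=np.r_[O+A@[x,y],z];R=Ro.from_euler('xyz',s["eef_rot"],degrees=True)
    yaw=s["eef_rot"][2];roll=-(np.radians(8.71-90)-np.radians(yaw))
    print("t",s["time_s"],"rack",(A.T@(p[:2]-O)).round(4),"z",round(p[2],4),"F",np.round(s["contact_force"],1),"dp",(R.inv().apply(T-p)*1000).round(1),"roll",round(roll,4))
if len(sys.argv)>3: go(*map(float,sys.argv[1:4]))
E
python3 g.py 0 -.180 .15
```

```text
t 0.2 rack [-0.2278  0.6114] z 0.24 F [0.9 0.4 1. ] dp [614.4 548.3  90.6] roll 1.0089
```

send_rows(steps=[{"dp": [45, 40, 5], "roll": 0.1, "jaw": 0}, {"dp": [90, 80, 10], "roll": 0.2, "jaw": 0}, {"dp": [132, 118, 15], "roll": 0.3, "jaw": 0}, {"dp": [174, 156, 20], "roll": 0.4, "jaw": 0}, {"dp": [216, 194, 25], "roll": 0.5, "jaw": 0}])

```text
time_s: 0.82
tcp_pos: [0.3902, 0.3533, 0.2155]
eef_rot: [-180.0, 0.0, -52.3]
contact_force: [1.4, 0.0, -0.2]
gripper_width: 0.0434
gripper_force: 0.0
```

```bash
python3 g.py 0 -.180 .15
```

```text
t 0.825 rack [-0.1481  0.3305] z 0.2155 F [ 1.4  0.  -0.2] dp [518.3 118.   65.4] roll 0.506
```

send_rows(steps=[{"dp": [58, 13, 7], "roll": 0.1, "jaw": 0}, {"dp": [116, 26, 14], "roll": 0.2, "jaw": 0}, {"dp": [174, 39, 21], "roll": 0.3, "jaw": 0}, {"dp": [232, 52, 28], "roll": 0.4, "jaw": 0}, {"dp": [290, 65, 35], "roll": 0.506, "jaw": 0}])

```text
time_s: 1.45
tcp_pos: [0.517, 0.0845, 0.1806]
eef_rot: [-180.0, 0.0, -81.3]
contact_force: [0.7, 0.7, 0.7]
gripper_width: 0.0006
gripper_force: 0.0
```

```bash
python3 g.py 0 -.180 .15
```

```text
t 1.45 rack [-0.0634  0.0456] z 0.1806 F [0.7 0.7 0.7] dp [225.6 -63.4  30.6] roll -0.0001
```

send_rows(steps=[{"dp": [58, -16, 8], "roll": 0, "jaw": 0}, {"dp": [116, -32, 16], "roll": 0, "jaw": 0}, {"dp": [174, -48, 24], "roll": 0, "jaw": 0}, {"dp": [226, -63, 31], "roll": 0, "jaw": 0}, {"dp": [226, -63, 50], "roll": 0, "jaw": 0}])

```text
time_s: 2.08
tcp_pos: [0.615, -0.1308, 0.1301]
eef_rot: [-179.9, -0.0, -81.3]
contact_force: [-0.9, 0.7, -0.2]
gripper_width: 0.0004
gripper_force: 0.0
```

Run:
```python
import sys
from g import *
go(0,-.180,.033)
for n in("side","top"):
    c=r.capture(n); im=c["image"]
    a=im[150:300,240:440] if n=="side" else im[110:260,240:440]
    cv2.imwrite(f"pics/{n}2.png",cv2.resize(a,None,fx=4,fy=4,interpolation=cv2.INTER_CUBIC))
```

```text
t 2.075 rack [ 0.0008 -0.1821] z 0.1301 F [-0.9  0.7 -0.2] dp [-2.1  0.9 97.1] roll -0.001
```

View pics/side2.png

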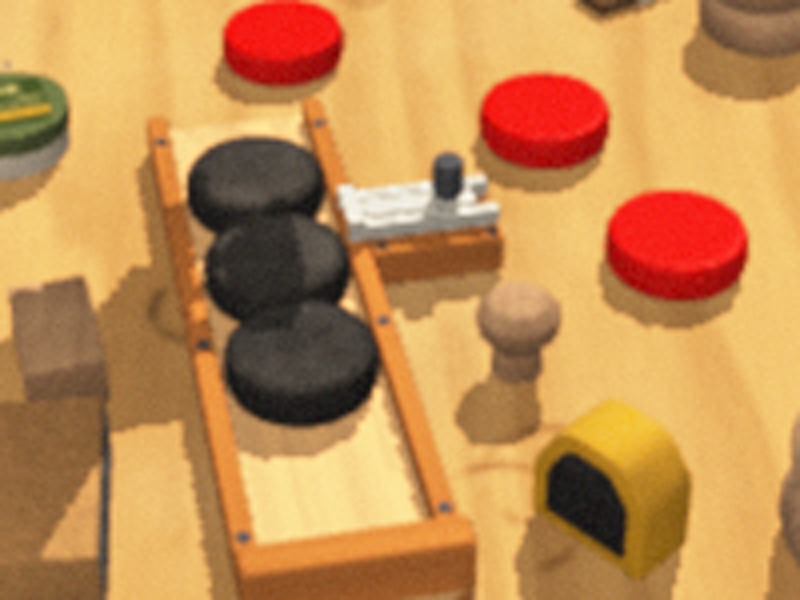

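The crop shows the row unmoved with the knob at (447,175), but no gripper, only a shadow on the middle puck. I'll project the TCP and look at a full frame.

Run:
```python
from h import *
p=r.get_state()["tcp_pos"]
for n in("side","top"):
    c=r.capture(n); print(n,proj(c,[p,[p[0],p[1],p[2]-.014],[p[0],p[1],0]])); cv2.imwrite(f"pics/{n}3.png",c["image"])
a=cv2.imread("pics/side3.png");b=cv2.imread("pics/top3.png");cv2.imwrite("pics/both3.png",np.hstack([a[0:300,200:600],b[80:380,200:600]]))
```

```text
side [[296.91847794 141.88026331]
 [297.22057812 147.23169223]
 [299.53235129 188.08267259]]
top [[381.51821057 177.30701834]
 [380.66791571 178.47903468]
 [374.53284921 186.93247104]]
```

View pics/both3.png

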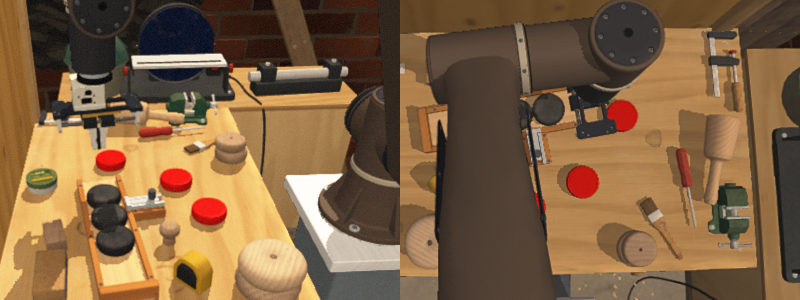

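The picture shows the gripper where it should be, with the fingertips at about (297,147) in the side view and behind the row. Descending.

send_rows(steps=[{"dp": [3, 1, 40], "roll": 0, "jaw": 0}, {"dp": [3, 1, 75], "roll": 0, "jaw": 0}, {"dp": [3, 1, 97], "roll": 0, "jaw": 0}, {"dp": [3, 1, 97], "roll": 0, "jaw": 0}])

```text
time_s: 2.78
tcp_pos: [0.6125, -0.1295, 0.0331]
eef_rot: [179.9, 0.0, -81.0]
contact_force: [0.2, -0.1, 0.4]
gripper_width: 0.0003
gripper_force: 0.0
```

```bash
python3 g.py 0 -.064 .033
```

```text
t 2.775 rack [-0.0015 -0.1804] z 0.0331 F [ 0.2 -0.1  0.4] dp [-1.164e+02 -2.000e+00  1.000e-01] roll 0.0045
```

send_rows(steps=[{"dp": [-8, -1, 0], "roll": 0, "jaw": 0}, {"dp": [-16, -1, 0], "roll": 0, "jaw": 0}, {"dp": [-24, -1, 0], "roll": 0, "jaw": 0}, {"dp": [-32, -1, 0], "roll": 0, "jaw": 0}, {"dp": [-40, -1, 0], "roll": 0, "jaw": 0}])

```text
time_s: 3.4
tcp_pos: [0.6087, -0.0907, 0.0346]
eef_rot: [-179.9, -0.1, -81.1]
contact_force: [0.1, -5.0, 5.0]
gripper_width: 0.0003
gripper_force: 2.6
```

send_rows(steps=[{"dp": [-8, 0, 0], "roll": 0, "jaw": 0}, {"dp": [-16, 0, 0], "roll": 0, "jaw": 0}, {"dp": [-24, 0, 0], "roll": 0, "jaw": 0}, {"dp": [-32, 0, 0], "roll": 0, "jaw": 0}, {"dp": [-40, 0, 0], "roll": 0, "jaw": 0}])

```text
time_s: 4.03
tcp_pos: [0.6023, -0.0513, 0.0345]
eef_rot: [-179.9, -0.0, -81.1]
contact_force: [0.2, -5.0, 4.7]
gripper_width: 0.0006
gripper_force: 2.8
```

Run:
```python
from g import *
go(0,-.064,.033)
c=r.capture("side");cv2.imwrite("pics/side4.png",cv2.resize(c["image"][100:300,210:410],None,fx=3,fy=3))
```

```text
t 4.025 rack [ 0.0004 -0.1015] z 0.0345 F [ 0.2 -5.   4.7] dp [-37.5   0.3   1.5] roll 0.0033
```

View pics/side4.png

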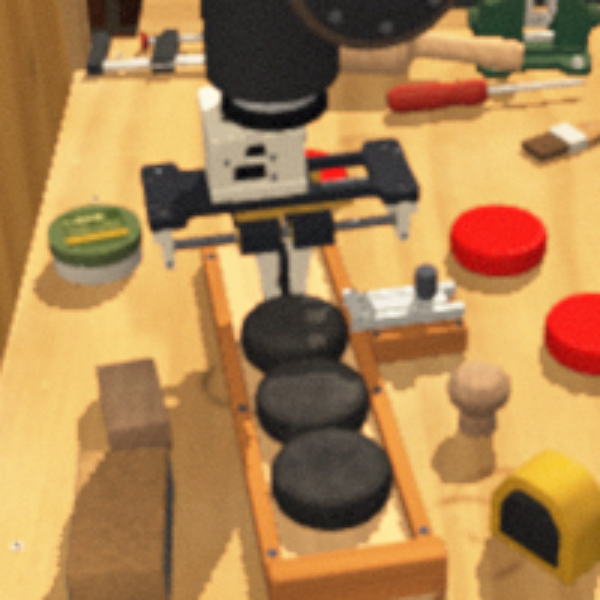

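The fingers are in contact with the last puck (295,335 in the crop), and the row is together and sliding. About 37 mm remain.

send_rows(steps=[{"dp": [-7, 0, 0], "roll": 0, "jaw": 0}, {"dp": [-14, 0, 0], "roll": 0, "jaw": 0}, {"dp": [-21, 0, 0], "roll": 0, "jaw": 0}, {"dp": [-28, 0, 0], "roll": 0, "jaw": 0}, {"dp": [-32, 0, 0], "roll": 0, "jaw": 0}])

```text
time_s: 4.7
tcp_pos: [0.597, -0.0197, 0.0341]
eef_rot: [-180.0, -0.0, -81.1]
contact_force: [1.2, -4.1, 6.2]
gripper_width: 0.0003
gripper_force: 2.9
```

send_rows(steps=[{"dp": [-2, 0, 0], "roll": 0, "jaw": 0}, {"dp": [-4, 0, 0], "roll": 0, "jaw": 0}])

```text
time_s: 4.95
tcp_pos: [0.5963, -0.0159, 0.0339]
eef_rot: [-180.0, -0.0, -81.1]
contact_force: [1.1, -5.1, 5.3]
gripper_width: 0.0004
gripper_force: 2.8
```

```bash
python3 g.py 0 -.064 .033
```

```text
t 4.95 rack [-0.0002 -0.0656] z 0.0339 F [ 1.1 -5.1  5.3] dp [-1.6 -0.2  0.9] roll 0.003
```

send_rows(steps=[{"dp": [-1, 0, 0], "roll": 0, "jaw": 0}, {"dp": [-2, 0, 0], "roll": 0, "jaw": 0}])

```text
time_s: 5.2
tcp_pos: [0.596, -0.014, 0.0338]
eef_rot: [-180.0, -0.0, -81.1]
contact_force: [0.9, -5.2, 5.7]
gripper_width: 0.0003
gripper_force: 2.8
```

send_rows(steps=[{"dp": [-1, 0, 0], "roll": 0, "jaw": 0}, {"dp": [-2, 0, 0], "roll": 0, "jaw": 0}])

```text
time_s: 5.45
tcp_pos: [0.5957, -0.012, 0.0339]
eef_rot: [-180.0, -0.0, -81.1]
contact_force: [0.5, -5.9, 4.7]
gripper_width: 0.0004
gripper_force: 2.8
```

send_rows(steps=[{"dp": [-1, 0, 0], "roll": 0, "jaw": 0}, {"dp": [-2, 0, 0], "roll": 0, "jaw": 0}])

```text
time_s: 5.7
tcp_pos: [0.5955, -0.0114, 0.0339]
eef_rot: [180.0, -0.1, -81.1]
contact_force: [4.7, -17.4, 3.4]
gripper_width: 0.0003
gripper_force: 8.6
```

send_rows(steps=[{"dp": [-1, 0, 0], "roll": 0, "jaw": 0}, {"dp": [-2, 0, 0], "roll": 0, "jaw": 0}])

```text
time_s: 5.95
tcp_pos: [0.5952, -0.011, 0.034]
eef_rot: [179.9, -0.2, -81.1]
contact_force: [5.2, -25.6, 3.5]
gripper_width: 0.0002
gripper_force: 13.4
```

Run:
```python
from g import *
go(0,-.064,.033)
c=r.capture("side");cv2.imwrite("pics/side5.png",cv2.resize(c["image"][160:310,230:430],None,fx=4,fy=4,interpolation=cv2.INTER_CUBIC))
```

```text
t 5.95 rack [-0.0006 -0.0606] z 0.034 F [  5.2 -25.6   3.5] dp [ 3.4 -0.6  1. ] roll 0.0031
```

View pics/side5.png

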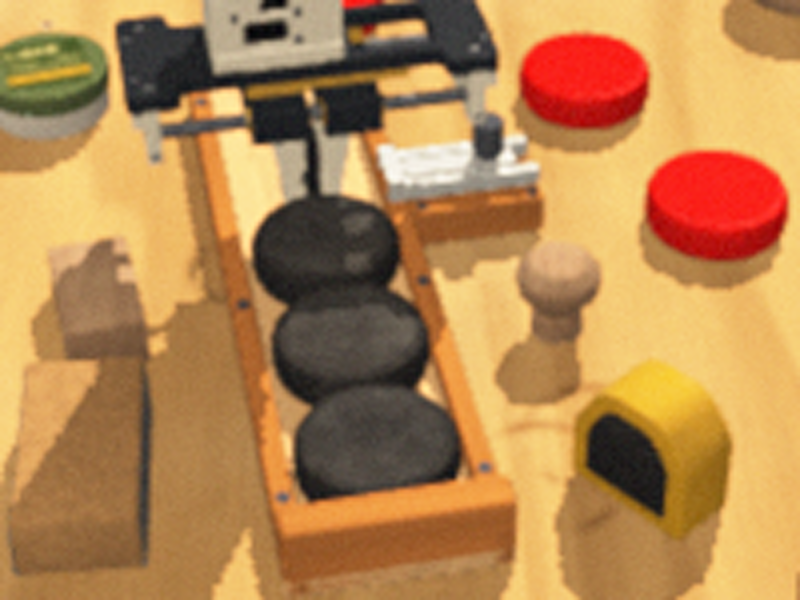

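The row is home: puck 1 is against the stop at (380,440) and the force jumped to 26 N. Backing off and lifting.

send_rows(steps=[{"dp": [6, 0, 0], "roll": 0, "jaw": 0}, {"dp": [16, 0, 0], "roll": 0, "jaw": 0}, {"dp": [16, 0, -40], "roll": 0, "jaw": 0}, {"dp": [16, 0, -80], "roll": 0, "jaw": 0}, {"dp": [16, 0, -80], "roll": 0, "jaw": 0}])

```text
time_s: 6.62
tcp_pos: [0.5994, -0.0229, 0.1167]
eef_rot: [-179.7, 0.0, -81.1]
contact_force: [-0.3, 1.3, -1.0]
gripper_width: 0.0005
gripper_force: 0.0
```

```bash
python3 g.py -.155 -.064 .115
```

```text
t 6.625 rack [ 0.0018 -0.073 ] z 0.1167 F [-0.3  1.3 -1. ] dp [ -9.6 156.8   0.8] roll 0.0036
```

send_rows(steps=[{"dp": [-3, 50, 0], "roll": 0, "jaw": 0}, {"dp": [-6, 105, 0], "roll": 0, "jaw": 0}, {"dp": [-10, 155, 0], "roll": 0, "jaw": 0}, {"dp": [-10, 156, 0], "roll": 0, "jaw": 0}, {"dp": [-10, 156, 0], "roll": 0, "jaw": 0}])

```text
time_s: 7.25
tcp_pos: [0.4419, -0.0375, 0.1135]
eef_rot: [-180.0, 0.0, -81.1]
contact_force: [-0.3, 0.0, 0.1]
gripper_width: 0.0005
gripper_force: 0.0
```

Run:
```python
from g import *
go(-.155,-.064,.057)
c=r.capture("side");cv2.imwrite("pics/side6.png",cv2.resize(c["image"][100:250,270:470],None,fx=4,fy=4,interpolation=cv2.INTER_CUBIC))
```

```text
t 7.25 rack [-0.1561 -0.0636] z 0.1135 F [-0.3  0.   0.1] dp [ 0.4 -1.1 56.5] roll 0.0035
```

View pics/side6.png

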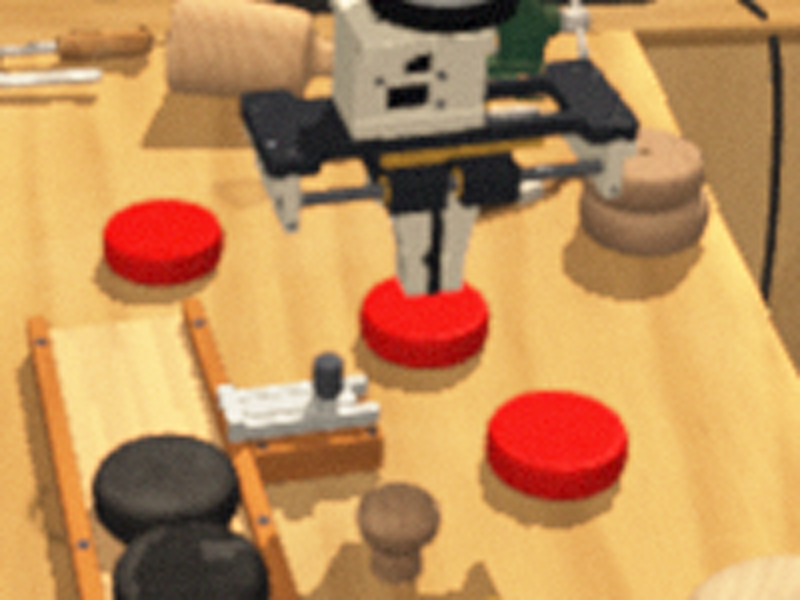

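The fingers are beyond the knob (328,375 in the crop), on its -x side. Descending, then pushing.

send_rows(steps=[{"dp": [0, 0, 30], "roll": 0, "jaw": 0}, {"dp": [0, 0, 56], "roll": 0, "jaw": 0}, {"dp": [0, 0, 56], "roll": 0, "jaw": 0}, {"dp": [0, -10, 56], "roll": 0, "jaw": 0}, {"dp": [0, -20, 56], "roll": 0, "jaw": 0}])

```text
time_s: 7.92
tcp_pos: [0.4634, -0.0343, 0.0586]
eef_rot: [-179.9, 0.0, -81.1]
contact_force: [0.8, -0.1, 1.3]
gripper_width: 0.0007
gripper_force: 0.0
```

send_rows(steps=[{"dp": [0, -8, 0], "roll": 0, "jaw": 0}, {"dp": [0, -16, 0], "roll": 0, "jaw": 0}, {"dp": [0, -24, 0], "roll": 0, "jaw": 0}, {"dp": [0, -31, 0], "roll": 0, "jaw": 0}])

```text
time_s: 8.43
tcp_pos: [0.4925, -0.0299, 0.0576]
eef_rot: [180.0, -0.0, -81.1]
contact_force: [-2.5, -0.7, 1.8]
gripper_width: 0.0006
gripper_force: 0.9
```

```bash
python3 g.py -.092 -.064 .057
```

```text
t 8.425 rack [-0.105  -0.0637] z 0.0576 F [-2.5 -0.7  1.8] dp [  0.3 -13.    0.6] roll 0.0029
```

In contact at about 2.5 N and moving. About 13 mm remain.

send_rows(steps=[{"dp": [0, -4, 0], "roll": 0, "jaw": 0}, {"dp": [0, -8, 0], "roll": 0, "jaw": 0}, {"dp": [0, -11, 0], "roll": 0, "jaw": 0}])

```text
time_s: 8.8
tcp_pos: [0.5031, -0.0282, 0.0575]
eef_rot: [180.0, -0.0, -81.1]
contact_force: [-1.4, -0.8, 1.1]
gripper_width: 0.0001
gripper_force: 0.8
```

send_rows(steps=[{"dp": [0, -1, 0], "roll": 0, "jaw": 0}, {"dp": [0, -2, 0], "roll": 0, "jaw": 0}])

```text
time_s: 9.05
tcp_pos: [0.5049, -0.0279, 0.0575]
eef_rot: [180.0, -0.0, -81.1]
contact_force: [-2.3, -0.8, 0.7]
gripper_width: 0.0005
gripper_force: 0.8
```

send_rows(steps=[{"dp": [0, -1, 0], "roll": 0, "jaw": 0}, {"dp": [0, -2, 0], "roll": 0, "jaw": 0}])

```text
time_s: 9.3
tcp_pos: [0.5069, -0.0276, 0.0576]
eef_rot: [180.0, -0.0, -81.1]
contact_force: [-1.4, -1.7, 0.4]
gripper_width: 0.0005
gripper_force: 0.8
```

send_rows(steps=[{"dp": [0, -1, 0], "roll": 0, "jaw": 0}, {"dp": [0, -2, 0], "roll": 0, "jaw": 0}])

```text
time_s: 9.55
tcp_pos: [0.509, -0.0272, 0.0575]
eef_rot: [180.0, -0.0, -81.1]
contact_force: [-1.5, -0.5, 0.5]
gripper_width: 0.0005
gripper_force: 0.8
```

send_rows(steps=[{"dp": [0, -1, 0], "roll": 0, "jaw": 0}, {"dp": [0, -2, 0], "roll": 0, "jaw": 0}])

```text
time_s: 9.8
tcp_pos: [0.511, -0.027, 0.0576]
eef_rot: [180.0, -0.0, -81.1]
contact_force: [-1.6, -0.5, -0.0]
gripper_width: 0.0005
gripper_force: 0.8
```

```bash
python3 g.py -.092 -.064 .057
```

```text
t 9.8 rack [-0.0863 -0.0636] z 0.0576 F [-1.6 -0.5 -0. ] dp [0.3 5.7 0.6] roll 0.003
```

The tips taper, so the contact offset is smaller than I assumed. I'll keep pushing until the force rises.

send_rows(steps=[{"dp": [0, -1, 0], "roll": 0, "jaw": 0}, {"dp": [0, -2, 0], "roll": 0, "jaw": 0}, {"dp": [0, -3, 0], "roll": 0, "jaw": 0}])

```text
time_s: 10.18
tcp_pos: [0.5119, -0.027, 0.0573]
eef_rot: [179.8, -0.0, -81.1]
contact_force: [-9.9, -0.6, 8.3]
gripper_width: 0.0004
gripper_force: 4.9
```

send_rows(steps=[{"dp": [0, -1, 0], "roll": 0, "jaw": 0}, {"dp": [0, -2, 0], "roll": 0, "jaw": 0}])

```text
time_s: 10.42
tcp_pos: [0.5121, -0.0271, 0.057]
eef_rot: [179.6, -0.0, -81.2]
contact_force: [-14.4, -0.0, 13.5]
gripper_width: 0.0003
gripper_force: 7.6
```

send_rows(steps=[{"dp": [0, -1, 0], "roll": 0, "jaw": 0}, {"dp": [0, -2, 0], "roll": 0, "jaw": 0}])

```text
time_s: 10.68
tcp_pos: [0.5122, -0.0272, 0.0567]
eef_rot: [179.4, -0.0, -81.2]
contact_force: [-19.4, 0.5, 14.9]
gripper_width: 0.0003
gripper_force: 9.8
```

The force rose to 19 N with no further motion, so this is the end of travel. Backing off, lifting and looking.

send_rows(steps=[{"dp": [0, 12, 0], "roll": 0, "jaw": 0}, {"dp": [0, 30, 0], "roll": 0, "jaw": 0}, {"dp": [0, 45, -40], "roll": 0, "jaw": 0}, {"dp": [0, 45, -90], "roll": 0, "jaw": 0}, {"dp": [0, 45, -120], "roll": 0, "jaw": 0}])

```text
time_s: 11.3
tcp_pos: [0.4748, -0.0324, 0.1805]
eef_rot: [-179.7, 0.0, -81.1]
contact_force: [1.2, 0.6, -0.8]
gripper_width: 0.0004
gripper_force: 0.0
```

Run:
```python
from g import *
go(-.155,-.064,.057)
c=r.capture("side");cv2.imwrite("pics/side7.png",cv2.resize(c["image"][150:300,240:440],None,fx=4,fy=4,interpolation=cv2.INTER_CUBIC))
for j in(.04,.045,.05):
    P=np.r_[O+A@[-.112+j,-.064],.059];u=proj(c,[P])[0];print(j,(u-[240,150])*4)
```

```text
t 11.3 rack [-0.1229 -0.0635] z 0.1805 F [ 1.2  0.6 -0.8] dp [  0.4  32.8 123.3] roll 0.0037
0.04 [390.61069856 164.56968628]
0.045 [381.69289694 165.67263534]
0.05 [372.76253731 166.77715318]
```

View pics/side7.png

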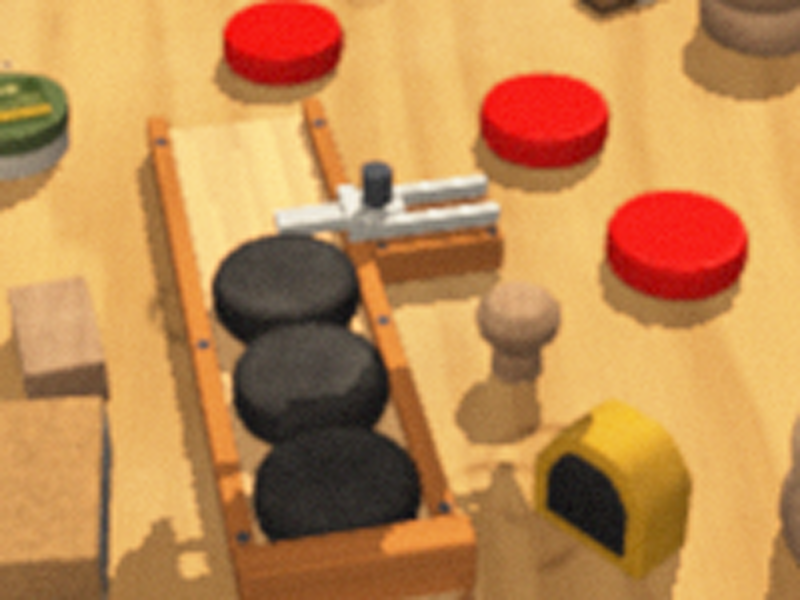

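The bolt is across behind the row. The knob top at (376,168) is up against the strap, which puts the joint at about 0.048–0.050. The row is home and the bystanders are unmoved.

```bash
python3 -c "
from plant import r
print(r.close_job())"
```

```text
the job is handed in; nothing more can be done
None
```

The job is handed in with no verdict returned: the last picture shows the row against the end stop and the bolt across behind it (joint about 48–50 mm, pushed until it stopped), bystanders in place and arm clear, 11.3 s on the clock.

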